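# Start the brake lathe for a cut

### The arm

A 6-joint arm with a two-finger parallel gripper is mounted at the origin on the work surface. World frame = base frame: x ahead of the robot, y to its left, z up, the work surface at z = 0. Lengths are in mm, angles in rad, forces in N, time in s.
With the tool pointing down it reaches from about 275 to 1000 mm from the base axis. Payload 8.4 kg.
Tool frame: the origin (TCP) lies midway between the tips of the shut fingers; the grasp point (between the pads) lies r.grasp_offset behind it (r.grasp_offset is the distance from the TCP to the grasp point, in mm); z points along the fingers, y is the direction in which the jaws open and shut (so a half turn about z gives the same grasp; the last joint's range is limited). The gripper opens to 85 mm and grips with 20 to 120 N. Pads are 22 mm wide; open, the fingers measure 114 mm over their backs; the gripper's body (76 mm by 85 mm) begins 54 mm behind the grasp point. The pads swing forward as they close: fully open they stand 13 mm farther back than shut.
Start: joints at [1.318, 0.353, 1.633, -0, 1.155, -0.002], TCP at [155.11, 605.449, 231.281] pointing down, gripper open.
Joint ranges: [-2.63, 2.63], [-0.92, 2.1], [0.06, 2.66], [-1.3, 4.44], [0, 2.69], [-3.02, 3.02]. Speed limits (rad/s): [2.22, 2.22, 2.79, 3.14, 3.14, 3.14].

### API

Orientations are given as [roll, pitch, yaw] about the fixed x, y, z axes, in that order (R = Rz(yaw) Ry(pitch) Rx(roll)).
In Python, from rig import r gives the robot as it stands.
- The arm moves only by the tool jog_arm, never from a script. Its argument "series" is a list that holds one entry, the list of rows, each a list of 7 numbers: the shift along the tool's x, y, z in cm, then the turn, a rotation vector about the tool's x, y, z in degrees, then the finger opening in cm, from 0 to 8.54. A call has 1 to 5 rows; each row is the pose to reach, as a shift and turn from the pose commanded when the call began, along the tool's axes at that moment; what a row does not reach only later rows make up. A row lasts 1/8 s, in which the tool goes at most 62.5 mm and 10.7 degrees, less where a joint would pass 70% of its speed; a pose out of reach is approached as far as the arm can. A call with a gripper value outside its range is refused whole. The fingers move at their own pace and stop on an object; "newtons" is the grip in N (left out, the last holds). Time passes only in rows, so rows that repeat a pose let the fingers close. It gives the time, the measured TCP pose, the force and the opening at its end, in the units of the state.
- r.sense(): the state, without advancing time (a new reading comes with each control period).
- r.grab_frame(name): name is "scene" or "top"; returns the picture (400x640x3 uint8, red, green, blue); there is no depth.
- r.calibration(name): a dict with "mtx" (3x3 intrinsics, pixels), "origin" and "attitude" of the camera in the world. Camera axes: x right, y down, z forward; pixel columns grow to the right and rows downward; lengths in mm; the calibration is good to about 2 mm. A picture is of the moment at which its call begins. calibration takes no time and is no camera call.
- r.sign_off(): hands the job in, once; it reports no verdict.
The state is a dict: "clock": time; "qpos": joint angles; "qvel": joint speeds; "joint_efforts": joint torques, N m; "eef_pos": TCP position; "tcp_rot": TCP orientation; "contact_force": force on the tool from outside, world axes, zero at the start; "wrist_torque": the same for the moment, N m; "opening": opening from 0.0 (shut) to 1.0 (fully open).
Only numpy, scipy, OpenCV 4.12 (cv2) and the standard library are available. Lean on these libraries where they do the work, as an engineer would, in place of code of your own. Each camera call takes 0.05 s, during which the arm holds its last target.

### The job

Start the brake lathe for a cut: push the main switch (the rocker on the small separate box) over to on, then press the projecting start button on the sloping console fully in and let it come back out, then push the feed rocker on the same console over to on. Each rocker is off now and goes on when its raised half is pushed down all the way to its stop. Do not press the wide mushroom-shaped stop head, and leave the tooling and the bottle around the boxes where they are; nothing has to be picked up.

Things in the scene. Friction and masses are not known exactly. Their poses are not given: they have to be found in the camera images.
- console: Sloping grey steel console fixed to the bench, 160 mm deep (x) by 250 mm wide (y), 55 mm high at the front (-x), 89 mm behind; feet reach 16 mm beyond each side. Origin: centre of its underside, z up, x from low front to high back. Its face rises to +x at 0.21 rad and has three plain controls in a row, 78 mm apart: start button at +y, mushroom stop head in the middle, feed rocker at -y.
- start_top (a point): Centre of the top of the start button, a plain black cylinder 30 mm in diameter in a steel collar 42 mm wide. Its top stands 22 mm above the console's face plate, 14 mm above the collar; it moves with the button. z is square to the sloping face, outward; x points up the slope, y along the row.
- start (a joint): Start button travel in m: 0 out, 0.006 fully in (along -z of start_top). A spring pushes it back out: 2 N to begin, about 6.5 N fully in.
- stop_top (a point): Centre of the top of the stop head, a black mushroom 42 mm across in the middle of the console; its top stands 33 mm above the face plate, so 11 mm higher than the start button. Axes as for start_top. Not to be pressed.
- stop (a joint): Stop head travel in m: 0 out, 0.006 fully in. Spring loaded (3 N to begin). It must stay out.
- feed_press (a point): On the console's feed rocker, a grey paddle in a black frame, 54 mm long (x, up the slope), 30 mm wide, two halves in a shallow V. Point: on top of the half raised while off (the upslope one), centre line, 16 mm from the middle ridge; moves with the rocker. That half tilts up 0.36 rad from the face; pushed on, it is parallel to the face and the point has gone down 5.5 mm. While off, z is square to the face, outward.
- feed (a joint): Feed rocker angle in rad: 0 off, 0.36 on (its stop). It moves stiffly, about 3 N at feed_press, has no spring and stays where it is left, so it must be pushed right to its stop.
- isolator: Small cast aluminium switch box fixed to the bench, 114 mm (x) by 94 mm (y), lid at 62 mm height, fixing lugs to 63 mm either side in y. Origin: centre of its underside, z up. A single large grey rocker in a black frame, the main switch, lies in the middle of its level lid, long way along x.
- mains_press (a point): On the main switch, a grey rocker in a black frame on the box's level lid, 62 mm long (x), 36 mm wide, two halves in a shallow V. Point: on top of the half raised while off (the +x one), centre line, 19 mm from the middle ridge; moves with the rocker. That half tilts up 0.36 rad, its end about 20 mm over the lid; pushed on, it is level, 11 mm over the lid, and the point has gone down 6.5 mm. While off, z is up.
- mains (a joint): Main switch angle in rad: 0 off, 0.36 on (its stop). It moves stiffly, about 3 N at mains_press, has no spring and stays where it is left, so it must be pushed right to its stop.
- cone: Loose dark steel centring cone, 68 mm across the foot, 52 mm high, standing on the bench behind the console. Origin: centre of its underside. Leave it.
- collar: Loose steel spacer collar, 52 mm outside, 26 mm bore, 25 mm high, lying on the bench behind the console. Origin: centre of its underside. Leave it.
- oil: Loose grey plastic oil bottle, 44 mm across, 100 mm high, standing on the bench behind the switch box. Origin: centre of its underside. Leave it.
- toolbar: Loose cutting-tool holder in front of the switch box: dark steel bar 135 mm long (y), 22 mm wide, 18 mm high, with a black clamp lever reaching 42 mm above the bench. Origin: middle of the bar's underside. Leave it.
Things that resemble listed ones, but are neither listed nor needed, are in the scene too. Leave any yellow look-alike of the isolator alone.

How it is judged:
By the outcome, as a careful person would: the job done as asked, in the order asked, and still so for the second after the job is handed in, with the robot touching nothing.
It also fails if it takes over 48 s, if anything falls off the work surface, if the arm or the gripper's body presses on something with over 40 N, if the wrist force passes 120 N, or if a joint passes its speed limit or range.

## Working session

There is one attempt and no reset: what is moved stays moved. The work goes in short steps, Python scripts to look and compute and a tool call to move; the robot and the scene stay as the last step left them, time stands still between calls to the robot, and variables do not carry over. Pictures are saved under pics/ and viewed, and the job is handed in when it is done.

Besides the shell and the picture viewer there is one more tool, called in YAML: its name, and indented under it one key for each argument. jog_arm: Moves the arm, as the interface text tells. Its arguments: {"type":"object","properties":{"series":{"type":"array","items":{"type":"array","items":{"type":"array","items":{"type":"number"}}}},"newtons":{"type":"number"}},"required":["series"]}

```bash
ls; mkdir -p pics; python3 - <<'E'
from rig import r
import cv2
for n in("scene","top"):
    f=r.grab_frame(n); cv2.imwrite(f"pics/{n}0.png",f[:,:,::-1])
    print(n,r.calibration(n))
print(r.sense(), r.grasp_offset)
E
```

```text
pics
scene {'mtx': array([[467.3430871 ,   0.        , 312.7062079 ],
       [  0.        , 467.3430871 , 196.80607267],
       [  0.        ,   0.        ,   1.        ]]), 'origin': array([1282.26840286, -284.0789703 ,  593.53232004]), 'attitude': array([-2.15668214,  0.01606328,  1.2028721 ])}
top {'mtx': array([[436.54865224,   0.        , 321.60752474],
       [  0.        , 436.54865224, 202.14209017],
       [  0.        ,   0.        ,   1.        ]]), 'origin': array([ 463.37120984,    2.6288323 , 1098.57162531]), 'attitude': array([-3.03835099, -0.0160295 , -1.575879  ])}
{'clock': 0.1, 'qpos': array([ 1.31759657e+00,  3.53578466e-01,  1.63403773e+00,  1.46563012e-05,
        1.15525486e+00, -2.41870770e-03]), 'qvel': array([-0.00086091, -0.00122111, -0.001959  , -0.00079645,  0.00100446,
       -0.00026788]), 'joint_efforts': array([ 8.76947179e-04, -6.06355691e+01, -3.42821145e+01,  9.87589146e-05,
        4.05983068e-03,  2.37214476e-05]), 'eef_pos': array([154.99879266, 605.02828175, 230.64646954]), 'tcp_rot': array([-3.14031428e+00, -1.64934946e-05,  2.89080567e+00]), 'contact_force': array([ 0.69250371,  0.44009887, -0.81759716]), 'wrist_torque': array([-0.04839361, -0.03581804, -0.02363499]), 'opening': 0.9990207816310829} 18.700000000000003
```

View pics/scene0.png

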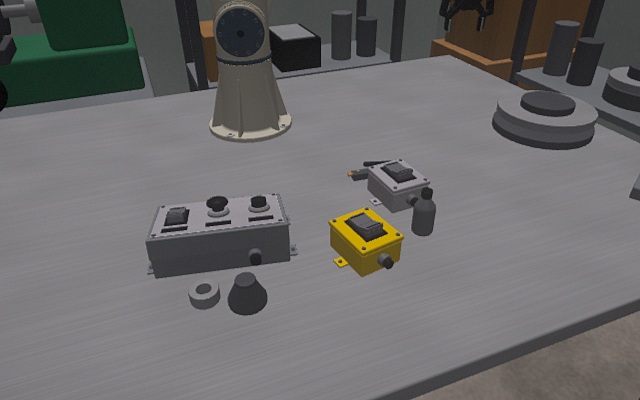

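View pics/top0.png

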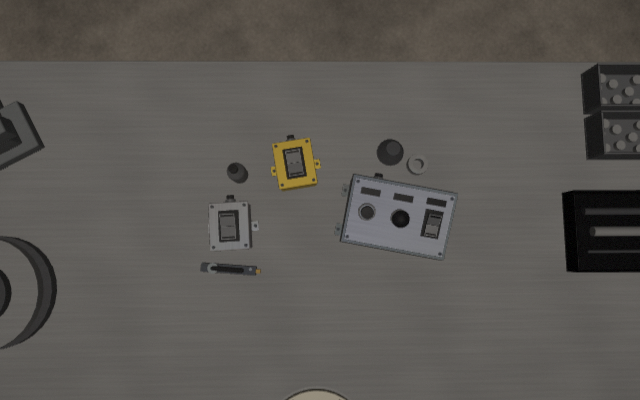

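The top view shows the grey isolator at (229,226), with its toolbar in front and the oil bottle behind. The yellow box at (295,163) is the look-alike. On the console, start is at (367,211), stop at (400,218) and feed at (432,223). Next I'll check enlarged crops.

```bash
cat > h.py <<'E'
import numpy as np, cv2
from scipy.spatial.transform import Rotation as R
from rig import r
def cam(n):
    c=r.calibration(n); return c["mtx"],np.array(c["origin"]),R.from_euler('xyz',c["attitude"]).as_matrix()
def ray(n,uv):
    K,o,A=cam(n); d=A@np.linalg.inv(K)@np.array([uv[0],uv[1],1.]); return o,d/np.linalg.norm(d)
def onz(n,uv,z):
    o,d=ray(n,uv); return o+d*(z-o[2])/d[2]
def tri(a,b):
    o1,d1=ray("top",a);o2,d2=ray("scene",b)
    s=np.linalg.lstsq(np.c_[d1,-d2],o2-o1,rcond=None)[0]
    p,q=o1+s[0]*d1,o2+s[1]*d2
    return (p+q)/2,np.linalg.norm(p-q)
def proj(n,P):
    K,o,A=cam(n); p=K@(A.T@(np.array(P)-o)); return p[:2]/p[2]
E
python3 - <<'E'
import cv2
t=cv2.imread("pics/top0.png");s=cv2.imread("pics/scene0.png")
def crop(im,x,y,w,h,k,n): cv2.imwrite(n,cv2.resize(im[y:y+h,x:x+w],None,fx=k,fy=k,interpolation=cv2.INTER_CUBIC))
crop(t,330,165,133,100,6,"pics/t_con.png")
crop(t,195,185,80,95,6,"pics/t_iso.png")
crop(s,140,180,160,100,5,"pics/s_con.png")
crop(s,340,145,100,100,6,"pics/s_iso.png")
E
python3 -c "
from h import *
print(proj('top',[0,0,0]),proj('scene',[0,0,0]))
print(onz('top',(229,226),62),onz('top',(400,218),90))"
```

```text
[316.33277074 441.99127894] [250.94945459 123.67069157]
[514.69898888 204.89108152  62.        ] [ 530.17416073 -195.85215232   90.        ]
```

View pics/t_con.png

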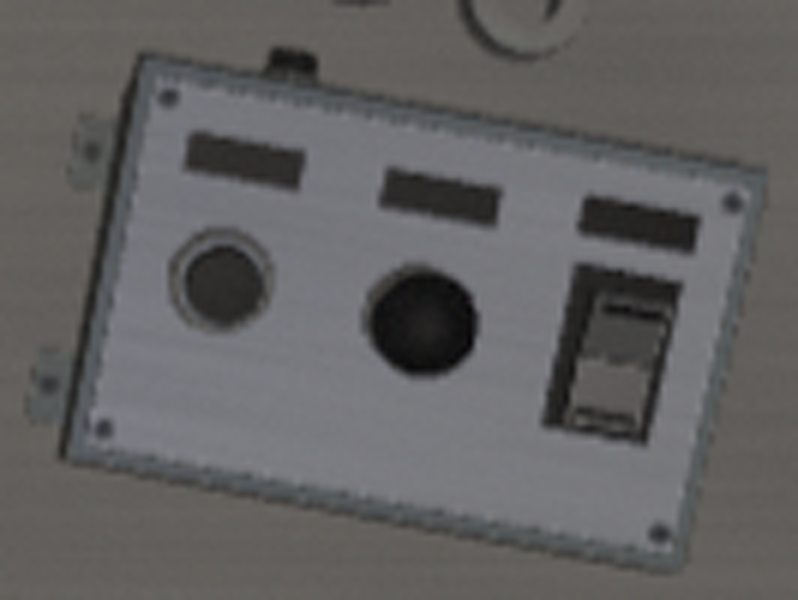

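View pics/t_iso.png

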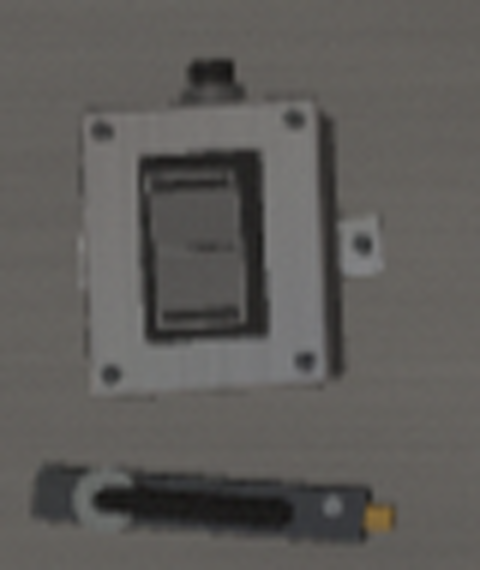

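View pics/s_con.png

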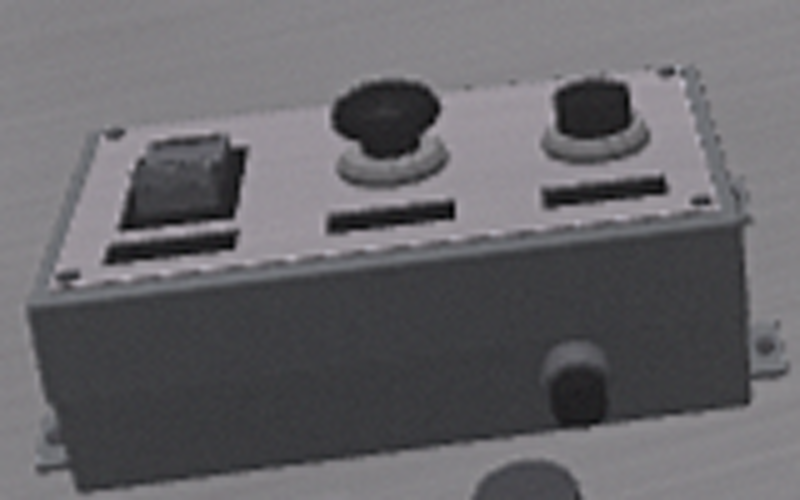

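View pics/s_iso.png

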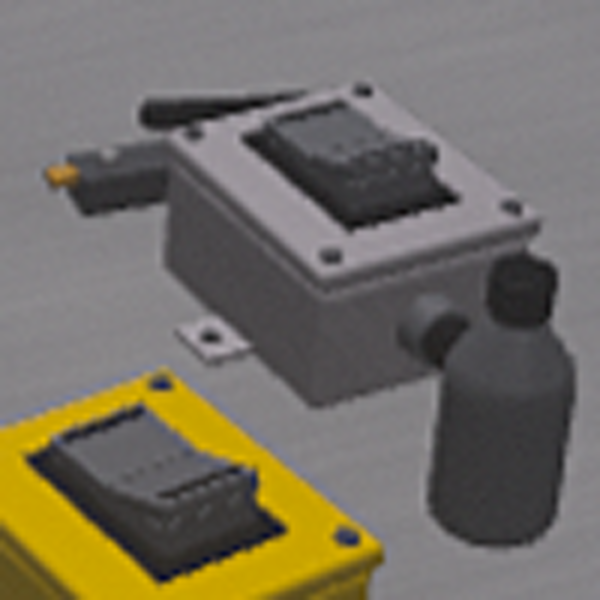

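```bash
cat > m.py <<'E'
from h import *
con=[((358,181.2),(280.4,220)),((452.2,198.8),(153.4,234.8)),((347.3,236.3),(273.6,194.2)),((439.8,253.8),(163,206.6))]
iso=[((212,206.8),(425.2,179.7)),((244,204.8),(395.2,187.8)),((213.5,247.3),(400.3,160)),((246.2,245.2),(372.5,167.3))]
for nm,L in(("con",con),("iso",iso)):
    P=[]
    for a,b in L:
        p,e=tri(a,b);P.append(p);print(nm,p.round(1),round(e,1))
    P=np.array(P);print("c",P.mean(0).round(1)); 
    xd=P[:2].mean(0)-P[2:].mean(0); yd=P[[0,2]].mean(0)-P[[1,3]].mean(0)
    print("x",xd.round(1),"yaw",np.arctan2(xd[1],xd[0]),"slope",np.arctan2(xd[2],np.hypot(*xd[:2])),"len",np.linalg.norm(xd),"y",yd.round(1),"yaw",np.arctan2(-yd[0],yd[1]),np.linalg.norm(yd))
# button tops: top-view & scene-view
for nm,a,b in(("start",(330+225/6,165+284/6),(140+593/5,180+91/5)),("stop",(330+424/6,165+323/6),(140+386/5,180+106/5))):
    p,e=tri(a,b);print(nm,p.round(1),round(e,1))
E
python3 m.py
```

```text
con [617.1 -99.6  87.8] 0.1
con [ 574.8 -319.9   88.4] 0.3
con [489.2 -75.1  60.4] 0.2
con [ 446.6 -294.9   59.8] 0.8
c [ 531.9 -197.4   74.1]
x [128.  -24.7  28. ] yaw -0.1909235754832278 slope 0.21145461467892926 len 133.3679571905994 y [ 42.4 220.1   0. ] yaw -0.19040146775229422 224.14217204048893
iso [560.6 246.2  60.7] 0.0
iso [565.  170.1  61.1] 0.4
iso [464.6 240.3  61.5] 0.6
iso [469.6 164.5  61.3] 1.5
c [514.9 205.3  61.2]
x [95.7  5.8 -0.5] yaw 0.060275293123352926 slope -0.0053581493364862585 len 95.84491977160246 y [-4.7 75.9 -0.1] yaw 0.06156377829184925 76.03875150279832
start [ 543.3 -119.7   95.2] 0.3
stop [ 527.6 -196.    98.2] 0.6
```

The grey isolator at (229,226) with its gland towards +x is the real one. The fit gives screw planes at 61 mm and a 0.211 rad slope, both matching the description. The start button measures 95 mm high, as expected from the geometry. Next I'll plan the poses.

```bash
cat > plan.py <<'E'
from h import *
import sys
yi=0.061; yc=-0.1906; s=0.2105
C=np.array([531.9,-197.4,73.0]); Rc=(R.from_euler('z',yc)*R.from_euler('y',-s)).as_matrix()
def fc(x,y,z): return C+Rc@np.array([x,y,z])
Rcon=Rc@R.from_euler('xyz',[np.pi,0,np.pi]).as_matrix()   # tool z=-n, tool x=-slope x
Riso=R.from_euler('z',yi).as_matrix()@R.from_euler('xyz',[np.pi,0,np.pi]).as_matrix()
T={'mains':lambda h:(np.array([514.9,205.3,62+h])+R.from_euler('z',yi).apply([19,0,0]),Riso),
 'start':lambda h:(fc(0,78,h),Rcon),'feed':lambda h:(fc(16,-78,h),Rcon)}
def go(nm,h):
    st=r.sense(); p=np.array(st['eef_pos']);M=R.from_euler('xyz',st['tcp_rot'])
    tp,tR=T[nm](h)
    print("target",tp.round(1),"now",p.round(1),"F",np.round(st['contact_force'],1),"t",st['clock'],"q",np.round(st['qpos'],2))
    print("shift cm",(M.inv().apply(tp-p)/10).round(2),"rot deg",np.degrees((M.inv()*R.from_matrix(tR)).as_rotvec()).round(2),"open",st['opening'])
if __name__=="__main__": go(sys.argv[1],float(sys.argv[2]))
E
python3 plan.py mains 60; python3 plan.py start 60; python3 plan.py feed 60
python3 -c "
from h import *
from plan import fc
print('start',proj('top',fc(0,78,22)),proj('scene',fc(0,78,22)),'feedc',proj('top',fc(0,-78,5)),proj('scene',fc(0,-78,5)),'fp',proj('top',fc(16,-78,14)),proj('scene',fc(16,-78,14)))"
```

```text
target [533.9 206.5 122. ] now [155.  605.  230.6] F [ 0.7  0.4 -0.8] t 0.1 q [ 1.32  0.35  1.63  0.    1.16 -0.  ]
shift cm [-46.59 -29.19  10.9 ] rot deg [-7.000e-02 -1.000e-02 -1.786e+01] open 0.9990207816310829
target [ 534.4 -118.4  131.7] now [155.  605.  230.6] F [ 0.7  0.4 -0.8] t 0.1 q [ 1.32  0.35  1.63  0.    1.16 -0.  ]
shift cm [-54.7  -60.66   9.97] rot deg [ -0.44 -12.06  -3.43] open 0.9990207816310829
target [ 520.2 -274.6  135. ] now [155.  605.  230.6] F [ 0.7  0.4 -0.8] t 0.1 q [ 1.32  0.35  1.63  0.    1.16 -0.  ]
shift cm [-57.2  -76.13   9.66] rot deg [ -0.44 -12.06  -3.43] open 0.9990207816310829
start [367.50738688 212.82034133] [258.26355244 198.23906177] feedc [432.22519896 224.19757736] [176.82772789 215.69091584] fp [434.5621191  218.10088554] [175.20840019 214.65234511]
```

jog_arm:
  series:
    - [[-5, -3, 0, 0, 0, -2, 0], [-10, -6.2, 0, 0, 0, -5, 0], [-15, -9.3, 0, 0, 0, -8, 0], [-20, -12.5, 0, 0, 0, -11, 0], [-25, -15.6, 0, 0, 0, -14, 0]]

```text
clock: 0.72
eef_pos: [359.5, 390.7, 231.1]
tcp_rot: [-3.141, -0.0, 3.137]
contact_force: [1.1, 1.1, 0.4]
opening: 0.004
```

```bash
python3 plan.py mains 60
```

```text
target [533.9 206.5 122. ] now [359.5 390.7 231.1] F [1.1 1.1 0.4] t 0.725 q [ 0.82  0.21  1.83 -0.    1.1  -0.74]
shift cm [-17.52 -18.34  10.92] rot deg [-0.01 -0.01 -3.75] open 0.004187865332407511
```

jog_arm:
  series:
    - [[-4.3, -4.5, 1, 0, 0, -2, 0], [-8.7, -9.1, 2, 0, 0, -3.8, 0], [-13, -13.6, 4, 0, 0, -3.8, 0], [-17.5, -18.3, 7, 0, 0, -3.8, 0], [-17.5, -18.3, 9, 0, 0, -3.8, 0]]

```text
clock: 1.35
eef_pos: [534.4, 205.5, 140.4]
tcp_rot: [-3.141, 0.001, -3.085]
contact_force: [-1.1, 0.6, -0.8]
opening: 0.003
```

```bash
python3 plan.py mains 17; python3 - <<'E'
from h import *
for n,(x,y,w,h) in(("scene",(330,60,160,160)),("top",(180,150,120,120))):
    f=r.grab_frame(n); cv2.imwrite(f"pics/{n}1.png",cv2.resize(f[y:y+h,x:x+w,::-1],None,fx=3.6,fy=3.6,interpolation=2))
E
```

```text
target [533.9 206.5  79. ] now [534.4 205.5 140.4] F [-1.1  0.6 -0.8] t 1.35 q [ 0.36  0.38  1.83 -0.    0.94 -1.26]
shift cm [0.06 0.1  6.14] rot deg [-0.01  0.04 -0.24] open 0.003379319525833412
```

View pics/scene1.png

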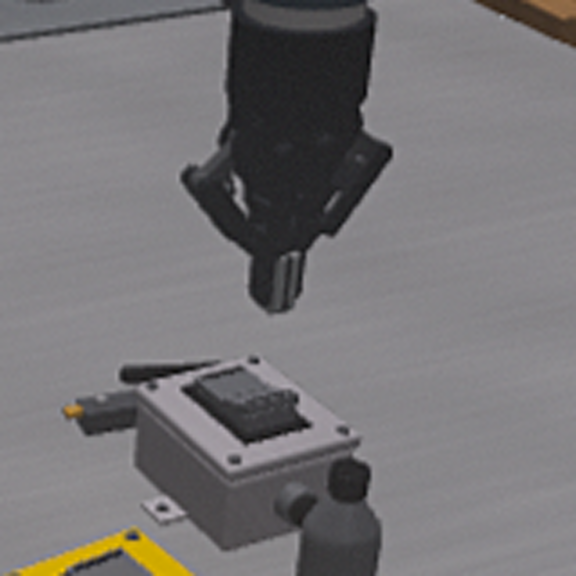

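The picture shows the closed fingers hanging over the raised half of the grey box's rocker, clear of the bottle. Next I'll go down.

jog_arm:
  series:
    - [[0, 0.1, 2, 0, 0, 0, 0], [0, 0.1, 4, 0, 0, 0, 0], [0, 0.1, 5.2, 0, 0, 0, 0], [0, 0.1, 5.6, 0, 0, 0, 0], [0, 0.1, 5.9, 0, 0, 0, 0]]

```text
clock: 2.08
eef_pos: [532.6, 209.6, 82.8]
tcp_rot: [3.141, 0.001, -3.081]
contact_force: [-0.7, 0.4, 2.9]
opening: 0.002
```

jog_arm:
  series:
    - [[0, 0, 0.15, 0, 0, 0, 0], [0, 0, 0.3, 0, 0, 0, 0], [0, 0, 0.4, 0, 0, 0, 0], [0, 0, 0.5, 0, 0, 0, 0], [0, 0, 0.5, 0, 0, 0, 0]]

```text
clock: 2.7
eef_pos: [532.4, 209.1, 77.3]
tcp_rot: [3.142, 0.0, -3.082]
contact_force: [1.4, -0.2, 0.8]
opening: -0.001
```

jog_arm:
  series:
    - [[0, 0, 0.1, 0, 0, 0, 0], [0, 0, 0.2, 0, 0, 0, 0], [0, 0, 0.3, 0, 0, 0, 0], [0, 0, 0.4, 0, 0, 0, 0], [0, 0, 0.4, 0, 0, 0, 0]]

```text
clock: 3.32
eef_pos: [532.2, 209.1, 73.1]
tcp_rot: [-3.142, -0.0, -3.082]
contact_force: [1.0, -0.2, 2.6]
opening: 0.001
```

jog_arm:
  series:
    - [[0, 0, 0.1, 0, 0, 0, 0], [0, 0, 0.15, 0, 0, 0, 0], [0, 0, 0.2, 0, 0, 0, 0], [0, 0, 0.2, 0, 0, 0, 0]]

```text
clock: 3.82
eef_pos: [532.3, 209.2, 72.8]
tcp_rot: [3.142, 0.0, -3.082]
contact_force: [-3.3, -1.9, 20.3]
opening: -0.001
```

There's a hard stop at z=72.8 with 20 N, where the on position is expected at 73. I'll lift off.

jog_arm:
  series:
    - [[0, 0, -2, 0, 0, 0, 0], [0, 0, -5, 0, 0, 0, 0], [0, 0, -9, 0, 0, 0, 0], [0, 3, -12, 0, 0, 0, 0], [0, 6, -12, 0, 0, 0, 0]]

```text
clock: 4.45
eef_pos: [529.4, 269.9, 193.7]
tcp_rot: [3.14, 0.003, -3.083]
contact_force: [0.6, 0.3, -0.1]
opening: -0.005
```

```bash
python3 plan.py start 60; python3 - <<'E'
from h import *
f=r.grab_frame("scene"); a=cv2.resize(f[145:245,340:440,::-1],None,fx=5,fy=5,interpolation=2)
cv2.imwrite("pics/s2.png",a)
E
```

```text
target [ 534.4 -118.4  131.7] now [529.4 269.9 193.7] F [ 0.6  0.3 -0.1] t 4.45 q [ 0.47  0.34  1.74  0.    1.06 -1.16]
shift cm [  1.81 -38.81   6.14] rot deg [  1.6  -11.85  14.24] open -0.005001331832531909
```

View pics/s2.png

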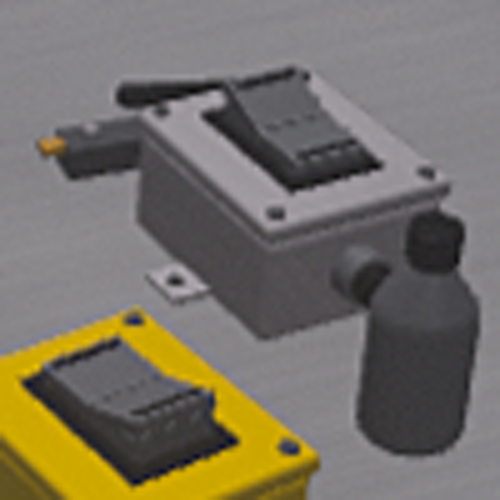

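The grey box's rocker has flipped: its near (+x) half is level and the far half is up. The bottle and toolbar are unmoved. Next is the start button.

jog_arm:
  series:
    - [[0.3, -6, 0, 0.3, -2.4, 2.8, 0], [0.7, -12, 0, 0.6, -4.8, 5.7, 0], [1, -18, 0, 1, -7.2, 8.5, 0], [1.4, -24, 0, 1.3, -9.5, 11.4, 0], [1.6, -30, 0, 1.6, -11.8, 14.2, 0]]

```text
clock: 5.12
eef_pos: [529.4, -33.1, 190.7]
tcp_rot: [-3.139, 0.207, 2.952]
contact_force: [0.8, -0.3, -0.0]
opening: 0.0
```

```bash
python3 plan.py start 45
```

```text
target [ 537.4 -119.   117. ] now [529.4 -33.1 190.7] F [ 0.8 -0.3 -0. ] t 5.125 q [-0.04  0.15  2.02 -0.05  0.76 -1.39]
shift cm [-0.84 -8.26  7.73] rot deg [-0.14 -0.21  0.04] open 0.0003642318840329132
```

jog_arm:
  series:
    - [[-0.4, -4, 1.5, 0, 0, 0, 0], [-0.8, -8.2, 3, 0, 0, 0, 0], [-0.8, -8.2, 5, 0, 0, 0, 0], [-0.8, -8.2, 6.5, 0, 0, 0, 0], [-0.8, -8.2, 6.5, 0, 0, 0, 0]]

```text
clock: 5.75
eef_pos: [535.0, -115.4, 128.0]
tcp_rot: [-3.14, 0.204, 2.953]
contact_force: [-0.3, -0.4, 0.7]
opening: -0.0
```

```bash
python3 plan.py start 24;python3 - <<'E'
from h import *
f=r.grab_frame("scene"); a=cv2.resize(f[90:290,140:300,::-1],None,fx=3,fy=3,interpolation=2)
cv2.imwrite("pics/s3.png",a)
E
```

```text
target [ 541.8 -119.9   96.5] now [ 535.  -115.4  128. ] F [-0.3 -0.4  0.7] t 5.75 q [-0.22  0.27  2.04  0.01  0.62 -1.61]
shift cm [-0.09 -0.3   3.24] rot deg [-0.09 -0.37  0.14] open -0.0003305741087830132
```

View pics/s3.png

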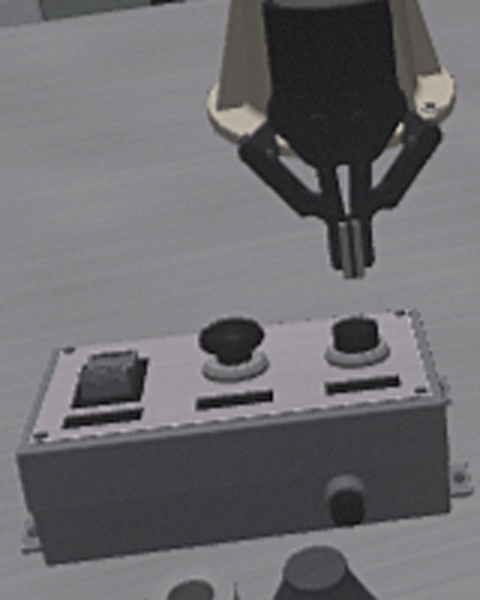

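The fingers are above the start button at (355,330) in the crop and clear of the mushroom head.

jog_arm:
  series:
    - [[-0.1, -0.2, 1, 0, -0.3, 0, 0], [-0.1, -0.2, 2, 0, -0.3, 0, 0], [-0.1, -0.2, 2.6, 0, -0.3, 0, 0], [-0.1, -0.2, 3, 0, -0.3, 0, 0], [-0.1, -0.2, 3, 0, -0.3, 0, 0]]

```text
clock: 6.42
eef_pos: [542.6, -119.3, 100.0]
tcp_rot: [-3.139, 0.212, 2.953]
contact_force: [-0.4, -0.2, 0.6]
opening: -0.0
```

```bash
python3 plan.py start 16
```

```text
target [ 543.4 -120.2   88.6] now [ 542.6 -119.3  100. ] F [-0.4 -0.2  0.6] t 6.425 q [-0.22  0.33  2.05  0.01  0.55 -1.61]
shift cm [ 0.15 -0.07  1.13] rot deg [-0.1   0.08  0.11] open -0.00047405661698576027
```

jog_arm:
  series:
    - [[0, 0, 0.3, 0, 0, 0, 0], [0, 0, 0.5, 0, 0, 0, 0], [0, 0, 0.7, 0, 0, 0, 0], [0, 0, 0.8, 0, 0, 0, 0], [0, 0, 0.8, 0, 0, 0, 0]]

```text
clock: 7.05
eef_pos: [544.5, -119.8, 92.6]
tcp_rot: [-3.139, 0.213, 2.953]
contact_force: [-1.1, 0.5, 4.4]
opening: 0.003
```

```bash
python3 plan.py start 16
```

```text
target [ 543.4 -120.2   88.6] now [ 544.5 -119.8   92.6] F [-1.1  0.5  4.4] t 7.05 q [-0.22  0.34  2.05  0.01  0.54 -1.61]
shift cm [ 0.18 -0.06  0.37] rot deg [-0.1   0.13  0.11] open 0.0028264380901581658
```

Contact, about 2.5 mm in with 4.4 N. I'll press to the stop.

jog_arm:
  series:
    - [[0, 0, 0.2, 0, 0, 0, 0], [0, 0, 0.35, 0, 0, 0, 0], [0, 0, 0.45, 0, 0, 0, 0], [0, 0, 0.5, 0, 0, 0, 0], [0, 0, 0.5, 0, 0, 0, 0]]

```text
clock: 7.68
eef_pos: [545.4, -119.9, 89.6]
tcp_rot: [-3.139, 0.213, 2.953]
contact_force: [-15.6, 3.7, 34.5]
opening: 0.001
```

At 38 N it's on the hard stop, well beyond the 6.5 N spring, so it's fully in. I'll release and retract.

jog_arm:
  series:
    - [[0, 0, -0.6, 0, 0, 0, 0], [0, 0, -1.5, 0, 0, 0, 0], [0, 0, -4, 0, 0, 0, 0], [0, 0, -7, 0, 0, 0, 0], [0, 0, -10, 0, 0, 0, 0]]

```text
clock: 8.3
eef_pos: [524.2, -115.6, 186.0]
tcp_rot: [-3.139, 0.212, 2.953]
contact_force: [0.1, 0.1, 0.6]
opening: -0.002
```

```bash
python3 plan.py feed 60;python3 - <<'E'
from h import *
f=r.grab_frame("scene"); a=cv2.resize(f[180:280,140:300,::-1],None,fx=5,fy=5,interpolation=2)
cv2.imwrite("pics/s4.png",a)
E
```

```text
target [ 520.2 -274.6  135. ] now [ 524.2 -115.6  186. ] F [0.1 0.1 0.6] t 8.3 q [-0.22  0.17  2.02  0.01  0.74 -1.61]
shift cm [ -1.45 -15.68   5.56] rot deg [-0.1   0.07  0.11] open -0.0016615909382749227
```

View pics/s4.png

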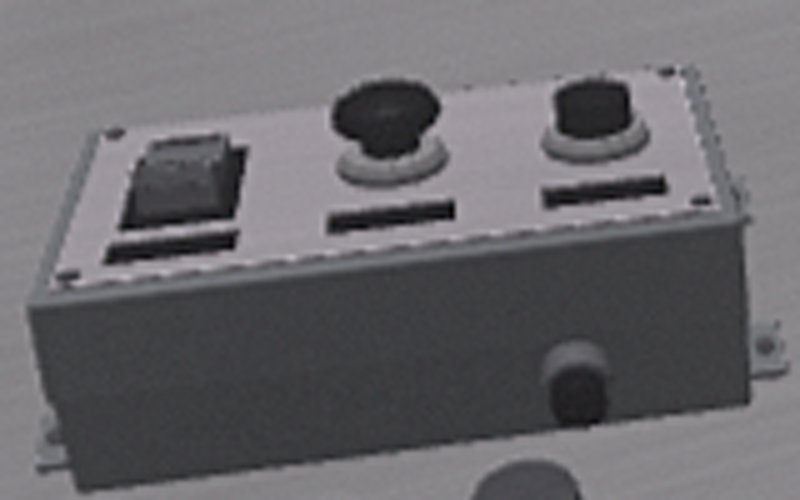

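The start button is back out, with its top at (593,91) as before. Next is the feed rocker.

jog_arm:
  series:
    - [[-0.5, -5, 0, 0, 0, 0, 0], [-1, -10, 0, 0, 0, 0, 0], [-1.4, -15.6, 0, 0, 0, 0, 0], [-1.4, -15.6, 3, 0, 0, 0, 0], [-1.4, -15.6, 5, 0, 0, 0, 0]]

```text
clock: 8.98
eef_pos: [518.6, -274.5, 138.5]
tcp_rot: [-3.14, 0.212, 2.951]
contact_force: [-0.4, 0.3, 0.5]
opening: -0.001
```

```bash
python3 plan.py feed 22;python3 - <<'E'
from h import *
f=r.grab_frame("scene"); a=cv2.resize(f[90:290,100:300,::-1],None,fx=3,fy=3,interpolation=2)
cv2.imwrite("pics/s5.png",a)
E
```

```text
target [ 528.  -276.1   97.9] now [ 518.6 -274.5  138.5] F [-0.4  0.3  0.5] t 8.975 q [-0.53  0.31  1.95  0.11  0.68 -1.99]
shift cm [-0.07  0.03  4.18] rot deg [-0.11  0.06  0.  ] open -0.0010659956880746423
```

View pics/s5.png

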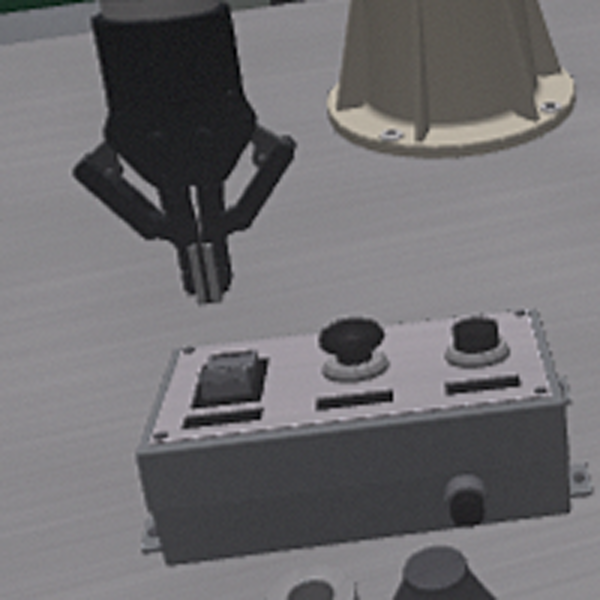

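The fingers are above the feed rocker at (230,370). The knuckles sit about 45 mm above the tips, so they'll clear the stop head. Going down.

jog_arm:
  series:
    - [[-0.1, 0, 1.5, 0, 0, 0, 0], [-0.1, 0, 3, 0, 0, 0, 0], [-0.1, 0, 3.6, 0, 0, 0, 0], [-0.1, 0, 4, 0, 0, 0, 0], [-0.1, 0, 4, 0, 0, 0, 0]]

```text
clock: 9.65
eef_pos: [528.5, -275.4, 100.9]
tcp_rot: [-3.139, 0.212, 2.953]
contact_force: [-0.1, -0.0, 0.5]
opening: -0.001
```

```bash
python3 plan.py feed 10
```

```text
target [ 530.4 -276.6   86.1] now [ 528.5 -275.4  100.9] F [-0.1 -0.   0.5] t 9.65 q [-0.52  0.38  1.96  0.12  0.6  -1.99]
shift cm [ 0.11 -0.07  1.49] rot deg [-0.1   0.11  0.12] open -0.0007756768238917212
```

jog_arm:
  series:
    - [[0.1, 0, 0.3, 0, 0, 0, 0], [0.1, 0, 0.6, 0, 0, 0, 0], [0.1, 0, 0.8, 0, 0, 0, 0], [0.1, 0, 1, 0, 0, 0, 0], [0.1, 0, 1, 0, 0, 0, 0]]

```text
clock: 10.28
eef_pos: [529.6, -275.8, 90.9]
tcp_rot: [-3.139, 0.213, 2.953]
contact_force: [1.0, -0.2, 2.6]
opening: -0.005
```

```bash
python3 plan.py feed 10
```

```text
target [ 530.4 -276.6   86.1] now [ 529.6 -275.8   90.9] F [ 1.  -0.2  2.6] t 10.275 q [-0.52  0.4   1.96  0.12  0.58 -2.  ]
shift cm [ 0.01 -0.06  0.48] rot deg [-0.11  0.12  0.11] open -0.00457494855736956
```

jog_arm:
  series:
    - [[0, 0, 0.1, 0, 0, 0, 0], [0, 0, 0.2, 0, 0, 0, 0], [0, 0, 0.3, 0, 0, 0, 0], [0, 0, 0.4, 0, 0, 0, 0], [0, 0, 0.4, 0, 0, 0, 0]]

```text
clock: 10.9
eef_pos: [530.5, -276.0, 87.8]
tcp_rot: [-3.139, 0.213, 2.953]
contact_force: [-2.9, 1.5, 13.1]
opening: 0.001
```

jog_arm:
  series:
    - [[0, 0, 0.05, 0, 0, 0, 0], [0, 0, 0.1, 0, 0, 0, 0], [0, 0, 0.1, 0, 0, 0, 0]]

```text
clock: 11.28
eef_pos: [530.6, -276.0, 87.7]
tcp_rot: [-3.139, 0.213, 2.953]
contact_force: [-8.8, 3.5, 24.7]
opening: 0.001
```

It's on a hard stop: the force doubled with no further travel. Retracting, then the final check.

jog_arm:
  series:
    - [[0, 0, -0.6, 0, 0, 0, 0], [0, 0, -2, 0, 0, 0, 0], [0, 0, -5, 0, 0, 0, 0], [0, 0, -9, 0, 0, 0, 0], [0, 0, -13, 0, 0, 0, 0]]

```text
clock: 11.9
eef_pos: [502.8, -270.1, 214.3]
tcp_rot: [-3.14, 0.211, 2.953]
contact_force: [-0.0, 0.1, -0.2]
opening: -0.002
```

jog_arm:
  series:
    - [[4, 0, 0, 0, 0, 0, 0], [8, 0, 0, 0, 0, 0, 0], [12, 0, 0, 0, 0, 0, 0], [12, 0, 0, 0, 0, 0, 0], [12, 0, 0, 0, 0, 0, 0]]

```text
clock: 12.52
eef_pos: [389.1, -249.0, 188.5]
tcp_rot: [-3.139, 0.214, 2.953]
contact_force: [0.5, 0.5, 0.2]
opening: 0.001
```

```bash
python3 - <<'E'
from h import *
f=r.grab_frame("scene")[:,:,::-1]; t=r.grab_frame("top")[:,:,::-1]
a=cv2.resize(f[145:320,140:440],None,fx=2.6,fy=2.6,interpolation=2)
cv2.imwrite("pics/s6.png",a)
b=np.hstack([cv2.resize(t[165:265,330:463],None,fx=3.5,fy=3.5,interpolation=2),cv2.resize(t[185:285,195:275],None,fx=3.5,fy=3.5,interpolation=2)])
cv2.imwrite("pics/t6.png",b); s=r.sense();print(s['clock'],s['contact_force'],s['eef_pos'])
E
```

```text
12.625 [0.79962244 0.22921666 0.05150614] [ 389.55717352 -249.04096098  188.38793504]
```

View pics/s6.png

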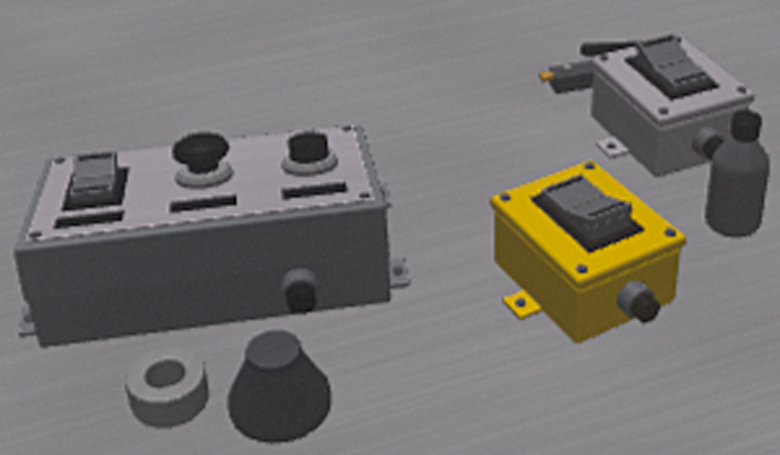

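View pics/t6.png

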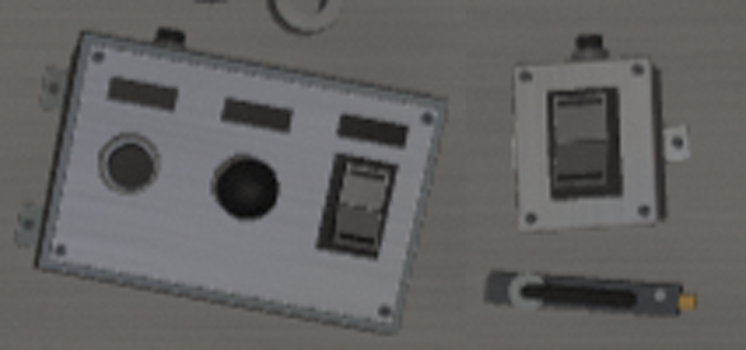

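Both rockers now have their far half raised (feed at (97,165), mains at (675,65) in the scene crop). The start and stop buttons are out, and the loose items look unmoved. I'll hand in.

```bash
python3 -c "
from rig import r
print(r.sign_off())"
```

```text
the job is handed in; nothing more can be done
None
```

I started the brake lathe in the order asked and handed the job in at about 12.6 s. No verdict was reported.

- **Main switch:** I pushed the rocker on the grey box until it stopped hard at z = 72.8 mm with 20 N. Its on position was expected at 73 mm.
- **Start button:** I pressed it until it stopped hard at about 38 N, well above the 6.5 N spring force. The picture afterwards shows it back out.
- **Feed rocker:** I pushed it until it stopped hard. The force rose from 13 to 25 N with only 0.1 mm more travel.

In the final pictures both rockers are flipped to on and the start and stop buttons are out. By eye, the bottle, toolbar, cone and collar are where they were, and I left the yellow look-alike box alone. The arm is clear of everything, with about zero contact force.

One small disagreement: the finger was about 3 mm to one side of the planned line on the main switch. It stayed on the rocker, and the switch still went to its stop.

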